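Prove the lock of a repaired lamp-stand leg

TASK

I have just put a new spring in the lock of the orange-footed telescoping lamp-stand leg. Draw that leg out by its foot until its yellow lock button clicks out through the slot and holds it, then let go. Leave the grey-footed leg as it is.

Things in the scene. Friction and masses are not known exactly. Their poses are not given: they have to be found in the camera images.
- orange_foot (a point): Centre of the orange foot of the leg to draw out: a level cylinder 26 mm thick, 44 mm long, axis 45 mm above the maple board (65 mm above the table). Its x axis runs along the leg towards the fixed outer tube (28 mm thick, 170 mm long, strapped in a wooden cradle), so draw along -x; z is up. Grip across it from above. 30 mm of bare 21 mm inner tube shows when shut. It draws with 2 to 4 N.
- orange_leg (a joint): How far the orange-footed leg is drawn out, in m: 0 fully in, starts between 0 and 0.025, meets a hard end stop at 0.088. Its button clicks out from about 0.080 on, then keeps the leg from sliding back.
- orange_button (a joint): Rise of the orange-footed leg's yellow lock button, in m: 0 held in and hidden inside the outer tube, 0.008 sprung fully out, when it stands 5 mm proud of the tube top in the black slot (19 mm long) near the tube's mouth. It springs out by itself when the leg is far enough out; it need not be touched.
- grey_foot (a point): Centre of the grey plastic foot of the other leg, same shape and size, in its own cradle, same axes. Not to be drawn out.

How it is judged:
On the way:
1. the orange-footed leg is drawn out and its button has clicked out (value of joint orange_leg above 0.077 m and value of joint orange_button above 0.006 m), for 0.2 s.
At the end, for the whole second after the job is handed in: The orange-footed leg is drawn out at least 77 mm with its lock button out by more than 6 mm of its 8 mm, and the grey foot is within 12 mm of where it began (all of step 1 and distance of grey_foot from where it was at the start of the episode below 0.012 m); the robot touches nothing.
It fails at once if the grey-footed leg is drawn or pushed more than 12 mm (distance of grey_foot from where it was at the start of the episode above 0.012 m).
It also fails if it takes over 32 s, if anything falls off the work surface, if the arm or the gripper's body presses on something with over 40 N, if the wrist force passes 120 N, or if a joint passes its speed limit or range.

ROBOT

A 6-joint arm with a two-finger parallel gripper is mounted at the origin on the work surface. World frame = base frame: x ahead of the robot, y to its left, z up, the work surface at z = 0. Lengths are in m, angles in rad, forces in N, time in s.
With the tool pointing down it reaches from about 0.3 to 0.875 m from the base axis. Payload 4.2 kg.
Tool frame: the origin (TCP) lies where the fingers leave the gripper's body, on its centre line; the fingertips stand 73 mm ahead of it and the grasp point (between the pads) lies 54 mm ahead of it; z points along the fingers, y is the direction in which the jaws open and shut (so a half turn about z gives the same grasp; the last joint's range is limited). The gripper opens to 85 mm and grips with 20 to 120 N. Pads are 22 mm wide; open, the fingers measure 114 mm over their backs; the gripper's body (76 mm by 85 mm) begins 54 mm behind the grasp point. The pads swing forward as they close: fully open they stand 13 mm farther back than shut.
Start: joints at [-1.366, 0.32, 1.565, -0, 1.257, -0.02], TCP at [0.128, -0.561, 0.304] pointing down, gripper open.
Joint ranges: [-3.11, 3.11], [-0.84, 2.01], [0.21, 2.61], [-1.34, 4.49], [0.05, 2.63], [-2.56, 2.56]. Speed limits (rad/s): [2.57, 2.57, 3.14, 3.14, 3.14, 3.14].

INTERFACE

Orientations are given as a unit quaternion [x, y, z, w].
In Python, from workcell import * gives the robot as it stands.
- The arm moves only by the tool arm_command, never from a script. Its argument "plan" is a list of rows, each an object with "offset": the shift along the tool's x, y, z in units of 30 mm (1.0 is 30 mm), a list of three; "twist": the turn about the tool's z in units of 5 degrees (1.0 is 5 degrees); "claw": the finger opening in mm, from 0 to 85.4. In form: [{"offset": [tx, ty, tz], "twist": twist, "claw": claw}, ...]. A call has 1 to 20 rows; each row is the pose to reach, as a shift and turn from the pose measured when the call began, along the tool's axes at that moment; what a row does not reach only later rows make up. A row lasts 1/12 s, in which the tool goes at most 41.7 mm and 7.16 degrees, less where a joint would pass 70% of its speed; a pose out of reach is approached as far as the arm can. A call with a gripper value outside its range is refused whole. The fingers move at their own pace and stop on an object; "grip_force" is the grip in N (left out, the last holds). Time passes only in rows, so rows that repeat a pose let the fingers close. It gives the time, the measured TCP pose, the force and the opening at its end, in the units of the state.
- state(): the state, without advancing time (a new reading comes with each control period).
- capture(name): name is "side" or "top"; returns a dict with "pixels" (400x640x3 uint8, red, green, blue), "mtx" (3x3 intrinsics, pixels), "distortion" ([k1, k2, p1, p2, k3] as OpenCV has them; the pictures are not rectified), "rvec" (rotation vector, rad) and "tvec" (3), from world to camera coordinates, as OpenCV has them. Camera axes: x right, y down, z forward; pixel columns grow to the right and rows downward; lengths in m; the calibration is good to about 2 mm. A picture is of the moment at which its call begins. There is no depth.
- hand_in(): hands the job in, once; it reports no verdict.
The state is a dict: "time_s": time; "qpos": joint angles; "dq": joint speeds; "joint_efforts": joint torques, N m; "ee_pos": TCP position; "tcp_rot": TCP orientation; "force": force on the tool from outside, world axes, zero at the start; "wrist_torque": the same for the moment, N m; "width": opening from 0.0 (shut) to 1.0 (fully open).
Only numpy, scipy, OpenCV 4.12 (cv2) and the standard library are available. Lean on these libraries where they do the work, as an engineer would, in place of code of your own. Each camera call takes 0.05 s, during which the arm holds its last target.

## Working session

There is one attempt and no reset: what is moved stays moved. The work goes in short steps, Python scripts to look and compute and a tool call to move; the robot and the scene stay as the last step left them, time stands still between calls to the robot, and variables do not carry over. Pictures are saved under pics/ and viewed, and the job is handed in when it is done.

Besides the shell and the picture viewer there is one more tool, called after ">>>" as name([rows], argument=value, ...), one row to a line, values as JSON. arm_command: Moves the arm, as the interface text tells. Its arguments: {"type":"object","properties":{"plan":{"type":"array"},"grip_force":{"type":"number"}},"required":["plan"]}

```bash
mkdir -p pics; ls
cat > h.py <<'E'
from workcell import *
import numpy as np, cv2
def snap(n,f):
    c=capture(n); cv2.imwrite(f'pics/{f}.png',cv2.cvtColor(c['pixels'],cv2.COLOR_RGB2BGR))
    import pickle; pickle.dump(c,open(f'pics/{f}.pkl','wb')); return c
def ray(c,u,v):
    p=cv2.undistortPoints(np.array([[[u,v]]],float),np.array(c['mtx']),np.array(c['distortion']))[0,0]
    R=cv2.Rodrigues(np.array(c['rvec'],float))[0]; t=np.array(c['tvec'],float).ravel()
    return -R.T@t, R.T@np.array([p[0],p[1],1])
def onz(c,u,v,z):
    o,d=ray(c,u,v); return o+d*(z-o[2])/d[2]
def proj(c,P):
    return cv2.projectPoints(np.array(P,float).reshape(-1,1,3),np.array(c['rvec'],float),np.array(c['tvec'],float),np.array(c['mtx']),np.array(c['distortion']))[0][:,0]
E
python3 - <<'E'
from h import *
for n in('side','top'):
    c=snap(n,n+'0'); print(ray(c,320,200))
print(state())
E
```

```text
pics
(array([ 0.2244326 , -0.43520368,  0.72538   ]), array([ 0.4314552 ,  0.50113055, -0.7503184 ]))
(array([ 0.48358048, -0.02589116,  1.09681801]), array([ 0.12940009,  0.00396628, -0.99159728]))
{'time_s': 0.1, 'qpos': array([-1.36602351e+00,  3.20226939e-01,  1.56554355e+00, -5.72961100e-05,
        1.25737323e+00, -2.00034235e-02]), 'dq': array([-0.00073163, -0.00111198, -0.00422722,  0.00116528,  0.00066922,
       -0.00016579]), 'joint_efforts': array([ 5.88900348e-04, -4.16408372e+01, -2.34704518e+01, -8.84186761e-05,
        4.87055455e-03,  8.41542771e-06]), 'ee_pos': array([ 0.12808557, -0.56024511,  0.30317206]), 'tcp_rot': array([ 9.93689808e-01,  1.12160438e-01, -9.86748385e-05, -7.69711715e-04]), 'force': array([-0.20387425, -0.20782142,  0.83381179]), 'wrist_torque': array([-0.00728239,  0.03832508,  0.0588903 ]), 'width': 0.9999684462518766}
```

View pics/side0.png

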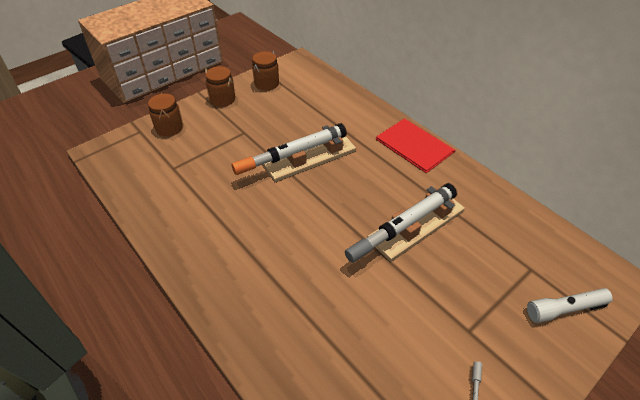

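View pics/top0.png

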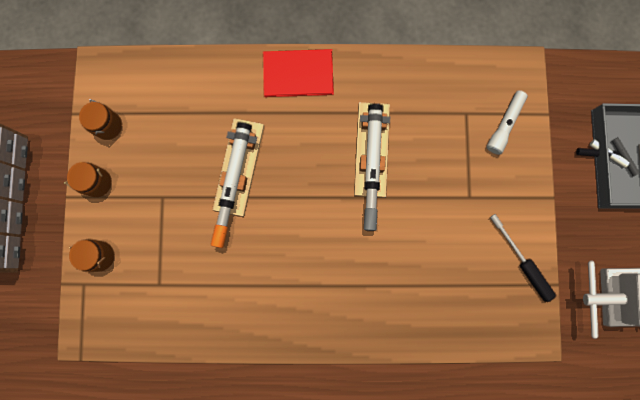

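The orange foot is at about (220,236) in the top view and (244,165) in the side view. The grey foot is at (370,219) in the top view. I'll enlarge both crops.

Run:
```python
import cv2
a=cv2.imread('pics/top0.png')[110:260,190:290]; cv2.imwrite('pics/t0c.png',cv2.resize(a,None,fx=4,fy=4,interpolation=cv2.INTER_CUBIC))
a=cv2.imread('pics/side0.png')[115:190,225:365]; cv2.imwrite('pics/s0c.png',cv2.resize(a,None,fx=5,fy=5,interpolation=cv2.INTER_CUBIC))
```

```text
(no output)
```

View pics/t0c.png

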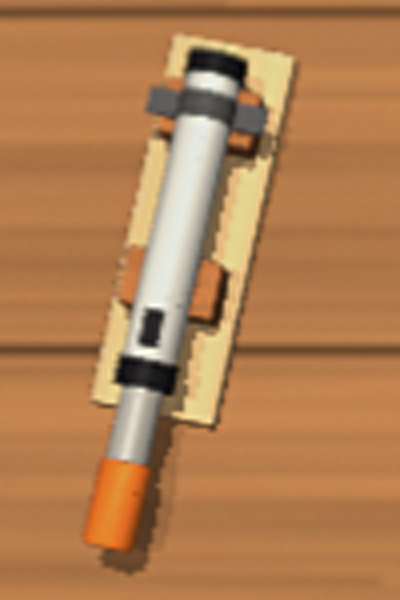

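View pics/s0c.png

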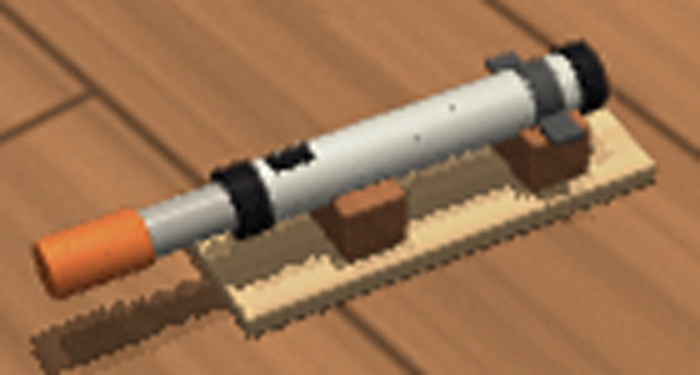

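```bash
cat >> h.py <<'E'
def tri(c1,p1,c2,p2):
    o1,d1=ray(c1,*p1);o2,d2=ray(c2,*p2)
    s=np.linalg.lstsq(np.stack([d1,-d2],1),o2-o1,rcond=None)[0]
    a=o1+s[0]*d1;b=o2+s[1]*d2
    return (a+b)/2,np.linalg.norm(a-b)
E
python3 - <<'E'
from h import *
import pickle
t=pickle.load(open('pics/top0.pkl','rb'));s=pickle.load(open('pics/side0.pkl','rb'))
T=lambda u,v:(190+(u+.5)/4-.5,110+(v+.5)/4-.5)
S=lambda u,v:(225+(u+.5)/5-.5,115+(v+.5)/5-.5)
print('foot tri',tri(t,T(119,504),s,S(98,252)))
print('collar tri',tri(t,T(146,374),s,S(246,199)))
print('cap tri',tri(t,T(217,61),s,S(584,75)))
for n,p in dict(foot=(119,504),fin=(126,462),fout=(110,545),collar=(146,374),cap=(217,61)).items(): print(n,onz(t,*T(*p),.065))
print('side foot',onz(s,*S(98,252),.065),onz(s,*S(246,199),.065),onz(s,*S(584,75),.065))
q=state(); 
from scipy.spatial.transform import Rotation as Ro
print(Ro.from_quat(q['tcp_rot']).as_matrix())
E
```

```text
foot tri (array([0.54764097, 0.17756154, 0.06436741]), np.float64(0.002547912117659375))
collar tri (array([0.61307466, 0.16595489, 0.0624352 ]), np.float64(0.0026953393997396842))
cap tri (array([0.77415711, 0.13415343, 0.06249168]), np.float64(0.0014467430665497702))
foot [0.54651009 0.17809506 0.065     ]
fin [0.56744146 0.17512283 0.065     ]
fout [0.52616179 0.18207639 0.065     ]
collar [0.61162312 0.16620674 0.065     ]
cap [0.77286325 0.13419246 0.065     ]
side foot [0.54839674 0.17627282 0.065     ] [0.6127021  0.16290592 0.065     ] [0.77271464 0.13163546 0.065     ]
[[ 9.74840053e-01  2.22905217e-01 -3.68766769e-04]
 [ 2.22905521e-01 -9.74838887e-01  1.50757455e-03]
 [-2.34419558e-05 -1.55184420e-03 -9.99998796e-01]]
```

The triangulated foot centre is (0.547, 0.177, 0.065) and the leg axis yaw is about −11°. I'll move to hover above it with a +24° twist.

>>> arm_command([
  {"offset": [19.1, -20.85, 2.0], "twist": 4.8, "claw": 85},
  {"offset": [19.1, -20.85, 2.0], "twist": 4.8, "claw": 85},
  {"offset": [19.1, -20.85, 2.0], "twist": 4.8, "claw": 85},
  {"offset": [19.1, -20.85, 2.0], "twist": 4.8, "claw": 85},
  {"offset": [19.1, -20.85, 2.0], "twist": 4.8, "claw": 85},
  {"offset": [19.1, -20.85, 2.0], "twist": 4.8, "claw": 85},
  {"offset": [19.1, -20.85, 2.0], "twist": 4.8, "claw": 85},
  {"offset": [19.1, -20.85, 2.0], "twist": 4.8, "claw": 85},
  {"offset": [19.1, -20.85, 2.0], "twist": 4.8, "claw": 85},
  {"offset": [19.1, -20.85, 2.0], "twist": 4.8, "claw": 85},
  {"offset": [19.1, -20.85, 2.0], "twist": 4.8, "claw": 85},
  {"offset": [19.1, -20.85, 2.0], "twist": 4.8, "claw": 85},
  {"offset": [19.1, -20.85, 2.0], "twist": 4.8, "claw": 85},
  {"offset": [19.1, -20.85, 2.0], "twist": 4.8, "claw": 85},
  {"offset": [19.1, -20.85, 2.0], "twist": 4.8, "claw": 85},
  {"offset": [19.1, -20.85, 2.0], "twist": 4.8, "claw": 85},
  {"offset": [19.1, -20.85, 2.0], "twist": 4.8, "claw": 85},
  {"offset": [19.1, -20.85, 2.0], "twist": 4.8, "claw": 85},
  {"offset": [19.1, -20.85, 2.0], "twist": 4.8, "claw": 85},
  {"offset": [19.1, -20.85, 2.0], "twist": 4.8, "claw": 85},
], grip_force=40)

```text
time_s: 1.77
ee_pos: [0.5386, 0.1636, 0.2449]
tcp_rot: [0.995, -0.097, -0.001, -0.001]
force: [1.3, 0.0, 1.0]
width: 0.998
```

```bash
cat >> h.py <<'E'
def todo(P,yaw):
    from scipy.spatial.transform import Rotation as Ro
    q=state(); R=Ro.from_quat(q['tcp_rot']).as_matrix()
    print('t',q['time_s'],'pos',q['ee_pos'].round(4),'F',q['force'].round(1),'w',round(q['width'],3),'q',q['qpos'].round(2),'dq',abs(q['dq']).max().round(3))
    y=np.degrees(np.arctan2(R[1,0],R[0,0]))
    print('yaw',y.round(2),'zaxis',R[:,2].round(4),'offset',(R.T@(np.array(P)-q['ee_pos'])/.03).round(3),'twist',round((y-yaw)/5,3))
E
python3 - <<'E'
from h import *
snap('side','side1')
todo((.547,.177,.119),-11)
E
```

```text
t 1.8167 pos [0.5425 0.1695 0.2442] F [ 5.7  5.6 -0.1] w 0.996 q [0.28 0.35 1.68 0.01 1.11 2.04] dq 0.121
yaw -10.95 zaxis [ 0.0037  0.0072 -1.    ] offset [ 0.089 -0.242  4.175] twist 0.01
```

View pics/side1.png

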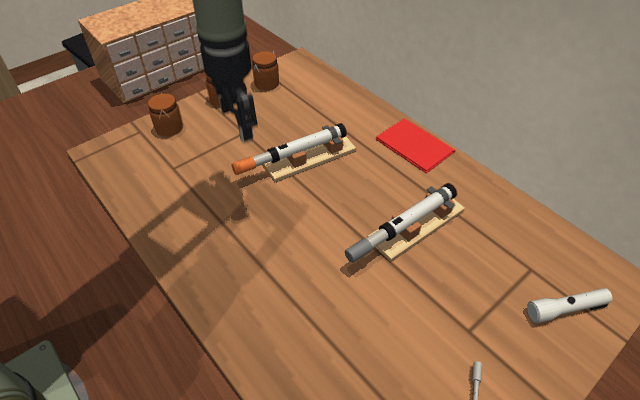

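The side view shows the gripper above the foot, near (243,130), still settling. I'll let it settle before going down.

>>> arm_command([
  {"offset": [0.09, -0.24, 0.5], "twist": 0, "claw": 85},
  {"offset": [0.09, -0.24, 1.0], "twist": 0, "claw": 85},
  {"offset": [0.09, -0.24, 1.0], "twist": 0, "claw": 85},
  {"offset": [0.09, -0.24, 1.0], "twist": 0, "claw": 85},
])

```text
time_s: 2.15
ee_pos: [0.546, 0.1759, 0.2133]
tcp_rot: [0.995, -0.095, 0.0, -0.003]
force: [-0.6, 0.1, 0.6]
width: 0.996
```

Run:
```python
from h import *
todo((.547,.177,.119),-11)
```

```text
t 2.15 pos [0.546  0.1759 0.2133] F [-0.6  0.1  0.6] w 0.996 q [0.29 0.39 1.7  0.01 1.05 2.05] dq 0.029
yaw -10.94 zaxis [ 8.0e-04  6.1e-03 -1.0e+00] offset [ 0.028 -0.021  3.143] twist 0.012
```

>>> arm_command([
  {"offset": [0.02, -0.02, 0.8], "twist": 0, "claw": 85},
  {"offset": [0.02, -0.02, 1.6], "twist": 0, "claw": 85},
  {"offset": [0.02, -0.02, 2.4], "twist": 0, "claw": 85},
  {"offset": [0.02, -0.02, 2.9], "twist": 0, "claw": 85},
  {"offset": [0.02, -0.02, 3.15], "twist": 0, "claw": 85},
  {"offset": [0.02, -0.02, 3.15], "twist": 0, "claw": 85},
  {"offset": [0.02, -0.02, 3.15], "twist": 0, "claw": 85},
])

```text
time_s: 2.73
ee_pos: [0.5473, 0.1768, 0.1198]
tcp_rot: [0.995, -0.096, 0.001, -0.003]
force: [0.2, 0.6, 0.1]
width: 0.994
```

Run:
```python
from h import *
snap('side','side2');c=snap('top','top2')
todo((.547,.177,.119),-11)
a=cv2.imread('pics/side2.png')[90:220,170:370]; cv2.imwrite('pics/s2c.png',cv2.resize(a,None,fx=4,fy=4,interpolation=cv2.INTER_CUBIC))
```

```text
t 2.8333 pos [0.5476 0.177  0.1204] F [ 0.  -0.3  0.4] w 0.998 q [0.29 0.49 1.81 0.01 0.84 2.05] dq 0.002
yaw -10.96 zaxis [ 0.0037  0.007  -1.    ] offset [-0.021  0.006  0.047] twist 0.008
```

View pics/s2c.png

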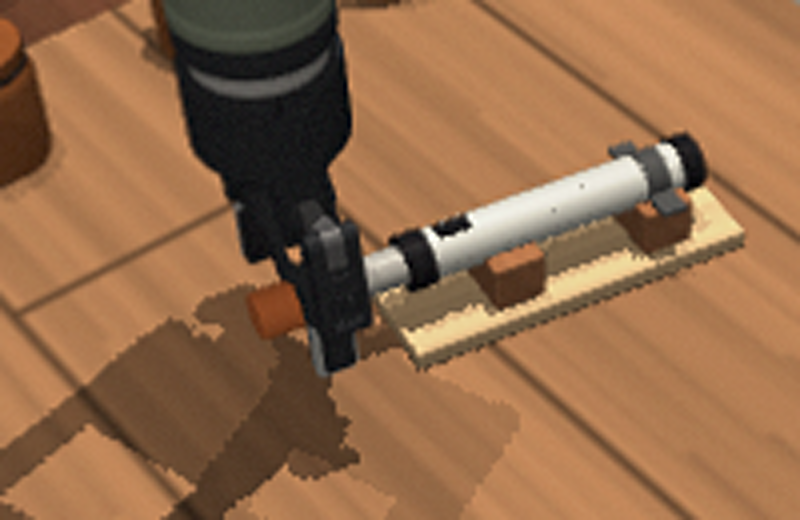

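View pics/top2.png

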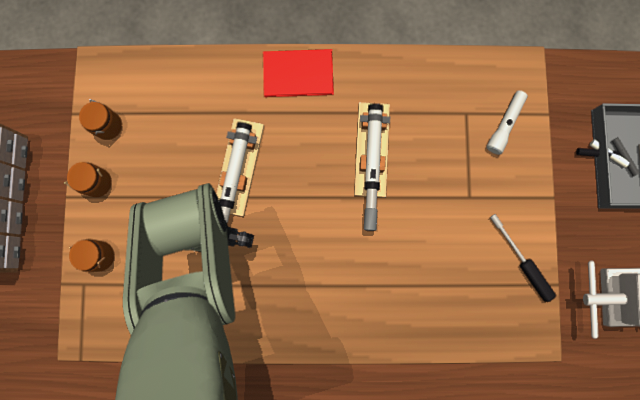

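The fingers straddle the orange foot at about (285,300) in the crop. I'll close on it.

>>> arm_command([
  {"offset": [0, 0, 0.04], "twist": 0, "claw": 60},
  {"offset": [0, 0, 0.04], "twist": 0, "claw": 40},
  {"offset": [0, 0, 0.04], "twist": 0, "claw": 20},
  {"offset": [0, 0, 0.04], "twist": 0, "claw": 15},
  {"offset": [0, 0, 0.04], "twist": 0, "claw": 15},
  {"offset": [0, 0, 0.04], "twist": 0, "claw": 15},
  {"offset": [0, 0, 0.04], "twist": 0, "claw": 15},
  {"offset": [0, 0, 0.04], "twist": 0, "claw": 15},
])

```text
time_s: 3.5
ee_pos: [0.5477, 0.1773, 0.1195]
tcp_rot: [0.995, -0.096, 0.002, -0.004]
force: [-1.3, 1.4, 3.3]
width: 0.293
```

Run:
```python
from h import *
todo((.547,.177,.119),-11)
snap('side','side3')
a=cv2.imread('pics/side3.png')[90:220,170:370]; cv2.imwrite('pics/s3c.png',cv2.resize(a,None,fx=4,fy=4,interpolation=cv2.INTER_CUBIC))
```

```text
t 3.5 pos [0.5477 0.1773 0.1195] F [-1.3  1.4  3.3] w 0.293 q [0.29 0.49 1.81 0.01 0.84 2.05] dq 0.003
yaw -10.98 zaxis [ 0.004   0.0076 -1.    ] offset [-0.022  0.015  0.018] twist 0.005
```

View pics/s3c.png

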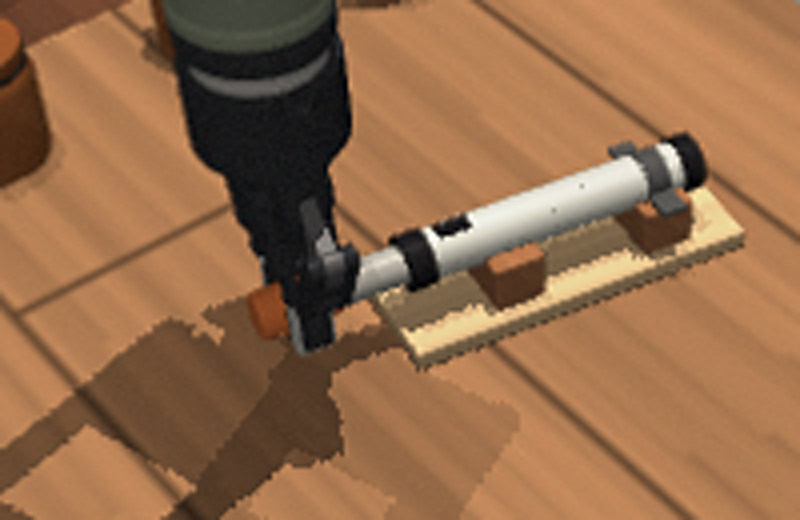

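The fingers stopped at about 25 mm, so the foot is gripped. The leg looks about 8 mm out already, so I'll draw 69 mm and then check.

>>> arm_command([
  {"offset": [-0.2, 0, 0], "twist": 0, "claw": 15},
  {"offset": [-0.5, 0, 0], "twist": 0, "claw": 15},
  {"offset": [-0.8, 0, 0], "twist": 0, "claw": 15},
  {"offset": [-1.1, 0, 0], "twist": 0, "claw": 15},
  {"offset": [-1.4, 0, 0], "twist": 0, "claw": 15},
  {"offset": [-1.7, 0, 0], "twist": 0, "claw": 15},
  {"offset": [-2.0, 0, 0], "twist": 0, "claw": 15},
  {"offset": [-2.2, 0, 0], "twist": 0, "claw": 15},
  {"offset": [-2.3, 0, 0], "twist": 0, "claw": 15},
  {"offset": [-2.3, 0, 0], "twist": 0, "claw": 15},
  {"offset": [-2.3, 0, 0], "twist": 0, "claw": 15},
])

```text
time_s: 4.47
ee_pos: [0.4789, 0.191, 0.1195]
tcp_rot: [0.995, -0.096, 0.0, -0.004]
force: [-1.8, 5.0, 4.2]
width: 0.291
```

```bash
cat >> h.py <<'E'
def crop(n,f,r,k):
    snap(n,f); a=cv2.imread(f'pics/{f}.png')[r[0]:r[1],r[2]:r[3]]; cv2.imwrite(f'pics/{f}c.png',cv2.resize(a,None,fx=k,fy=k,interpolation=cv2.INTER_CUBIC))
E
python3 - <<'E'
from h import *
todo((.547,.177,.119),-11)
crop('side','side4',(90,220,170,370),4)
E
```

```text
t 4.4667 pos [0.4789 0.191  0.1195] F [-1.8  5.   4.2] w 0.291 q [0.35 0.42 1.95 0.01 0.77 2.11] dq 0.006
yaw -11.0 zaxis [ 0.0018  0.0083 -1.    ] offset [2.318 0.027 0.018] twist 0.001
```

View pics/side4c.png

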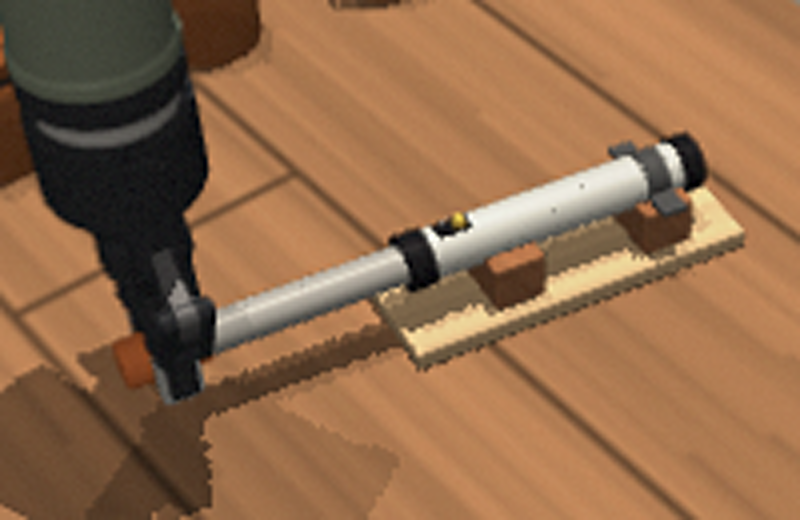

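The yellow button has come up at the rear of the slot, at about (459,219) in the crop. I'll draw 3 mm more to make sure it is fully out.

>>> arm_command([
  {"offset": [-0.05, 0, 0], "twist": 0, "claw": 15},
  {"offset": [-0.1, 0, 0], "twist": 0, "claw": 15},
  {"offset": [-0.1, 0, 0], "twist": 0, "claw": 15},
  {"offset": [-0.1, 0, 0], "twist": 0, "claw": 15},
])

```text
time_s: 4.85
ee_pos: [0.4759, 0.1917, 0.1195]
tcp_rot: [0.995, -0.096, 0.0, -0.004]
force: [1.0, 3.3, 2.7]
width: 0.294
```

Run:
```python
from h import *
todo((.547,.177,.119),-11)
crop('side','side5',(130,165,250,310),12)
a=cv2.imread('pics/side4.png')[130:165,250:310];b=cv2.imread('pics/side5c.png')
cv2.imwrite('pics/cmp5.png',cv2.resize(cv2.vconcat([cv2.resize(a,(b.shape[1],b.shape[0]),interpolation=cv2.INTER_CUBIC),b]),None,fx=.7,fy=.7))
```

```text
t 4.85 pos [0.4759 0.1917 0.1195] F [1.  3.3 2.7] w 0.294 q [0.36 0.42 1.95 0.01 0.77 2.11] dq 0.002
yaw -11.01 zaxis [ 0.0013  0.0085 -1.    ] offset [2.42  0.028 0.017] twist -0.002
```

View pics/cmp5.png

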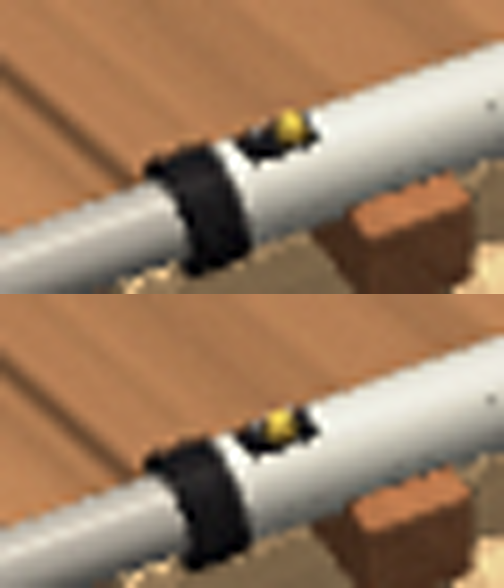

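Run:
```python
from h import *
import pickle
s=pickle.load(open('pics/side5.pkl','rb'))
ax=np.array([np.cos(np.radians(-11)),np.sin(np.radians(-11))])
p0=np.array([.547,.177])
for d in (80,85,90,95):
  for z in (.079,.081,.084):
    p=proj(s,[[*(p0+ax*d/1000),z]])[0]; print(d,z,((p-[250,130]+.5)*8.4+[0,294]).round(0))
# yellow mask
a=s['pixels'][130:165,250:310].astype(int); m=(a[...,0]-a[...,2]>70)&(a[...,1]-a[...,2]>50)&(abs(a[...,0]-a[...,1])<60)
ys,xs=np.nonzero(m); print([(x,y,tuple(a[y,x])) for x,y in zip(xs,ys)])
```

```text
80 0.079 [245. 441.]
80 0.081 [245. 434.]
80 0.084 [244. 425.]
85 0.079 [264. 434.]
85 0.081 [263. 428.]
85 0.084 [263. 419.]
90 0.079 [282. 427.]
90 0.081 [282. 421.]
90 0.084 [281. 412.]
95 0.079 [300. 420.]
95 0.081 [300. 414.]
95 0.084 [299. 405.]
[(np.int64(33), np.int64(13), (np.int64(181), np.int64(133), np.int64(80))), (np.int64(32), np.int64(14), (np.int64(229), np.int64(193), np.int64(87))), (np.int64(33), np.int64(14), (np.int64(241), np.int64(219), np.int64(93))), (np.int64(34), np.int64(14), (np.int64(174), np.int64(152), np.int64(81))), (np.int64(32), np.int64(15), (np.int64(206), np.int64(175), np.int64(72))), (np.int64(33), np.int64(15), (np.int64(219), np.int64(189), np.int64(78))), (np.int64(34), np.int64(15), (np.int64(137), np.int64(113), np.int64(45))), (np.int64(32), np.int64(16), (np.int64(160), np.int64(132), np.int64(53))), (np.int64(33), np.int64(16), (np.int64(154), np.int64(127), np.int64(50))), (np.int64(34), np.int64(16), (np.int64(141), np.int64(113), np.int64(42))), (np.int64(57), np.int64(30), (np.int64(231), np.int64(191), np.int64(139))), (np.int64(
[... 675 characters left out ...]
153))), (np.int64(16), np.int64(33), (np.int64(241), np.int64(201), np.int64(145))), (np.int64(57), np.int64(33), (np.int64(228), np.int64(194), np.int64(139))), (np.int64(58), np.int64(33), (np.int64(238), np.int64(213), np.int64(153))), (np.int64(59), np.int64(33), (np.int64(237), np.int64(208), np.int64(150))), (np.int64(15), np.int64(34), (np.int64(227), np.int64(188), np.int64(137))), (np.int64(55), np.int64(34), (np.int64(218), np.int64(178), np.int64(127))), (np.int64(57), np.int64(34), (np.int64(217), np.int64(178), np.int64(127))), (np.int64(58), np.int64(34), (np.int64(236), np.int64(201), np.int64(146))), (np.int64(59), np.int64(34), (np.int64(236), np.int64(201), np.int64(146)))]
```

The button's top face and a shaded side wall are both visible, which fits it standing proud. I'll let go and rise straight up.

>>> arm_command([
  {"offset": [0, 0, 0], "twist": 0, "claw": 40},
  {"offset": [0, 0, 0], "twist": 0, "claw": 60},
  {"offset": [0, 0, 0], "twist": 0, "claw": 85},
  {"offset": [0, 0, 0], "twist": 0, "claw": 85},
  {"offset": [0, 0, 0], "twist": 0, "claw": 85},
  {"offset": [0, 0, 0], "twist": 0, "claw": 85},
  {"offset": [0, 0, 0], "twist": 0, "claw": 85},
  {"offset": [0, 0, -0.5], "twist": 0, "claw": 85},
  {"offset": [0, 0, -1.5], "twist": 0, "claw": 85},
  {"offset": [0, 0, -2.5], "twist": 0, "claw": 85},
  {"offset": [0, 0, -3.5], "twist": 0, "claw": 85},
  {"offset": [0, 0, -4.5], "twist": 0, "claw": 85},
  {"offset": [0, 0, -4.5], "twist": 0, "claw": 85},
  {"offset": [0, 0, -4.5], "twist": 0, "claw": 85},
])

```text
time_s: 6.07
ee_pos: [0.4763, 0.1907, 0.2563]
tcp_rot: [0.995, -0.096, 0.002, -0.005]
force: [-0.6, 0.3, -1.1]
width: 0.996
```

Run:
```python
from h import *
todo((.547,.177,.119),-11)
crop('side','side6',(100,260,190,390),4)
crop('top','top6',(110,260,190,390),4)
```

```text
t 6.0667 pos [0.4763 0.1907 0.2563] F [-0.6  0.3 -1.1] w 0.996 q [0.35 0.26 1.78 0.01 1.09 2.11] dq 0.06
yaw -11.01 zaxis [ 0.0052  0.0099 -0.9999] offset [2.385 0.048 4.585] twist -0.002
```

View pics/side6c.png

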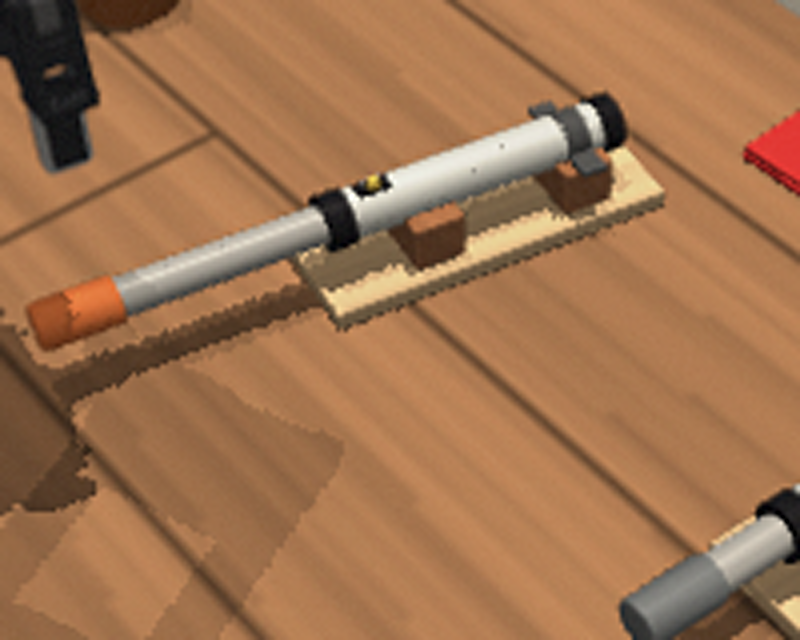

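View pics/top6c.png

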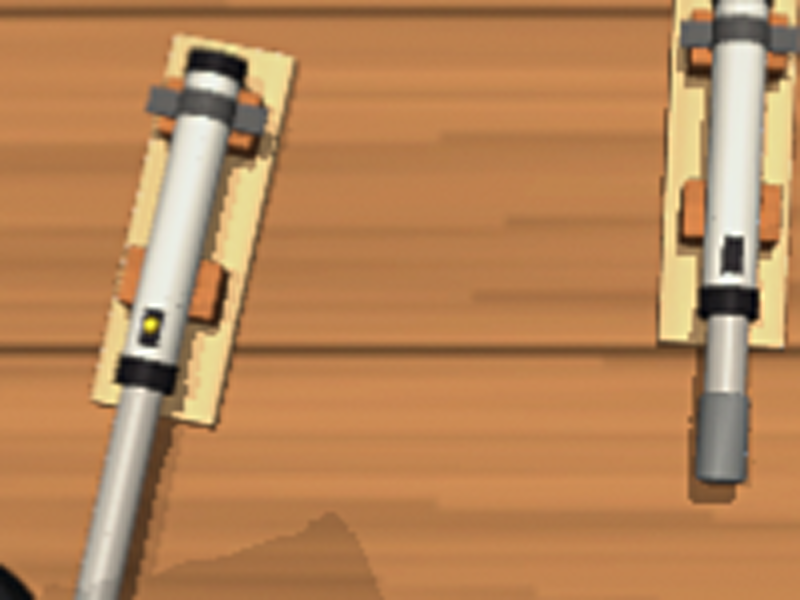

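The leg stayed out. The button is at about (372,183) in the side crop and (151,324) in the top crop, and the grey leg is unchanged. I'll zoom in to check the button's height.

Run:
```python
from h import *
import pickle
s7=snap('side','side7'); t7=snap('top','top7')
ims=[]
for f in('side4','side5','side7'): ims.append(cv2.resize(cv2.imread(f'pics/{f}.png')[135:160,270:300],None,fx=8,fy=8,interpolation=cv2.INTER_NEAREST))
ims.append(cv2.resize(cv2.imread('pics/top7.png')[180:205,212:242],None,fx=8,fy=8,interpolation=cv2.INTER_NEAREST))
cv2.imwrite('pics/cmp7.png',cv2.vconcat([cv2.hconcat(ims[:2]),cv2.hconcat(ims[2:])]))
t0=pickle.load(open('pics/top0.pkl','rb'))
print('grey diff',np.abs(t0['pixels'][180:240,350:390].astype(int)-t7['pixels'][180:240,350:390]).mean())
print(tri(t7,(227.3,190.7),s7,(282.8,144.9)), state()['force'])
```

```text
grey diff 5.217777777777778
(array([0.63519291, 0.16155618, 0.07906579]), np.float64(0.0012102774934764833)) [ 0.21669128 -0.23037531 -0.40140419]
```

View pics/cmp7.png

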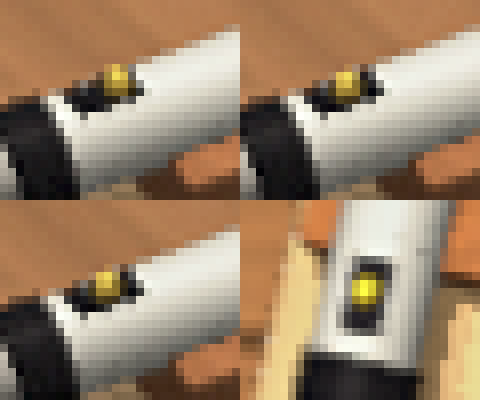

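>>> arm_command([
  {"offset": [-1, -1, -1], "twist": 0, "claw": 85},
  {"offset": [-2, -2, -1], "twist": 0, "claw": 85},
  {"offset": [-3, -3, -1], "twist": 0, "claw": 85},
  {"offset": [-3, -3, -1], "twist": 0, "claw": 85},
  {"offset": [-3, -3, -1], "twist": 0, "claw": 85},
  {"offset": [-3, -3, -1], "twist": 0, "claw": 85},
])

```text
time_s: 6.77
ee_pos: [0.4036, 0.2955, 0.2829]
tcp_rot: [0.995, -0.095, -0.002, -0.003]
force: [0.3, -0.3, 0.8]
width: 0.997
```

Run:
```python
from h import *
import pickle
todo((.547,.177,.119),-11)
S=[capture('side') for _ in range(6)];T=[capture('top') for _ in range(6)]
s=np.mean([c['pixels'] for c in S],0);t=np.mean([c['pixels'] for c in T],0)
cv2.imwrite('pics/top8.png',t[:,:,::-1].astype(np.uint8))
def cen(a,r):
    b=a[r[0]:r[1],r[2]:r[3]]; w=np.clip(np.minimum(b[...,0],b[...,1])-b[...,2]-40,0,None)
    ys,xs=np.mgrid[r[0]:r[1],r[2]:r[3]]; print('w',w.round(0).astype(int).tolist()); return ((xs*w).sum()/w.sum(),(ys*w).sum()/w.sum())
cs=cen(s,(140,150,278,288));ct=cen(t,(184,198,222,233))
print(cs,ct,tri(T[0],ct,S[0],cs))
a=cv2.resize(s[135:160,270:300,::-1].astype(np.uint8),None,fx=12,fy=12,interpolation=cv2.INTER_CUBIC)
b=cv2.resize(t[180:205,212:242,::-1].astype(np.uint8),None,fx=12,fy=12,interpolation=cv2.INTER_CUBIC)
cv2.imwrite('pics/cmp8.png',cv2.hconcat([a,b]))
```

```text
t 6.7667 pos [0.4036 0.2955 0.2829] F [ 0.3 -0.3  0.8] w 0.997 q [0.61 0.22 1.76 0.01 1.16 2.36] dq 0.034
yaw -10.91 zaxis [-0.0031  0.0054 -1.    ] offset [5.463 2.998 5.427] twist 0.019
w [[0, 0, 0, 0, 0, 0, 0, 0, 0, 0], [0, 0, 0, 0, 0, 0, 0, 1, 0, 0], [0, 0, 0, 0, 0, 0, 0, 0, 1, 0], [0, 0, 0, 0, 0, 11, 0, 0, 0, 0], [1, 1, 0, 0, 62, 81, 29, 0, 0, 0], [2, 0, 0, 0, 59, 67, 26, 0, 0, 0], [0, 0, 0, 0, 36, 34, 28, 0, 0, 0], [0, 0, 0, 0, 0, 0, 0, 0, 0, 0], [0, 0, 0, 0, 0, 0, 0, 0, 0, 0], [0, 0, 0, 0, 0, 0, 0, 0, 0, 0]]
w [[16, 0, 0, 0, 0, 0, 0, 0, 0, 0, 0], [1, 0, 0, 0, 0, 0, 0, 0, 0, 0, 0], [0, 0, 0, 0, 0, 0, 0, 0, 0, 0, 0], [0, 0, 0, 0, 0, 0, 0, 0, 0, 0, 0], [0, 0, 0, 0, 0, 0, 0, 0, 0, 0, 0], [0, 0, 0, 0, 0, 42, 26, 0, 0, 0, 0], [0, 0, 0, 0, 84, 138, 111, 34, 0, 0, 0], [0, 0, 0, 0, 101, 142, 108, 23, 0, 0, 0], [0, 0, 0, 0, 46, 84, 55, 0, 0, 0, 0], [0, 0, 0, 0, 0, 0, 0, 0, 0, 0, 0], [0, 0, 0, 0, 0, 0, 0, 0, 0, 0, 0], [0, 0, 0, 0, 0, 0, 0, 0, 0, 0, 0], [0, 0, 0, 0, 0, 0, 0, 0, 0, 0, 0], [0, 0, 0, 0, 0, 0, 0, 0, 0, 0, 0]]
(np.float64(282.7925953910087), np.float64(144.75406120136006)) (np.float64(227.09876339653752), np.float64(190.5724649629019)) (array([0.63546439, 0.16196239, 0.07903121]), np.float64(0.0012374041007362376))
```

View pics/cmp8.png

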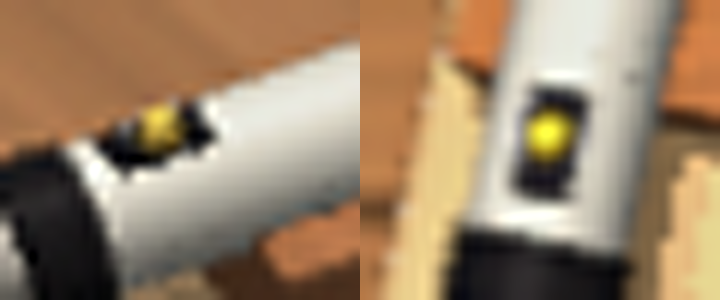

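View pics/top8.png

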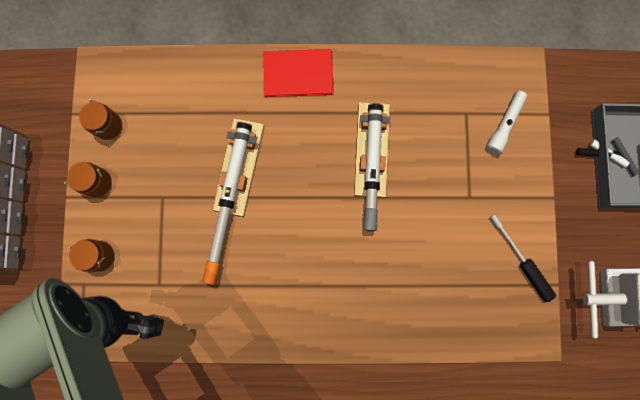

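Run:
```python
from h import *
import pickle
t0=pickle.load(open('pics/top0.pkl','rb'))
t=snap('top','top9')
def cen(c):
    a=c['pixels'].astype(int); m=np.zeros(a.shape[:2],bool); r=(slice(215,300),slice(195,240)); b=a[r]
    m[r]=(b[...,0]>150)&(b[...,0]-b[...,2]>130)&(b[...,0]-b[...,1]>75); ys,xs=np.nonzero(m); return len(xs),xs.mean(),ys.mean()
A=cen(t0);B=cen(t);print(A,B)
pa=onz(t0,*A[1:],.07);pb=onz(t,*B[1:],.07);print(pa,pb,np.linalg.norm(pa-pb))
```

```text
(253, np.float64(218.27667984189722), np.float64(235.56521739130434)) (255, np.float64(210.14117647058825), np.float64(272.28627450980395))
[0.54631558 0.17929456 0.07      ] [0.47413149 0.19360437 0.07      ] 0.07358880634528801
```

The foot moved about 73 mm from a start near 8 mm, so the leg is about 81 mm out. The button stands proud in the slot and the arm is clear, so I'm handing in.

Run:
```python
from workcell import *
print(hand_in()); print(state()['time_s'])
```

```text
the job is handed in; nothing more can be done
None
the job is handed in; nothing more can be done
```

I drew the orange-footed leg out by its foot until its yellow lock button came up in the slot, then let go, moved the arm clear and handed the job in. I got no verdict on it.

**Leg travel:** The foot moved about 72 mm by the arm's own readings and 73.6 mm in the pictures. I judged the leg about 8 mm out at the start, so it should now stand about 80–82 mm out. It stayed there after I let go. I did not push it back to test the lock.

**Button:** Both cameras show it up near the middle of the slot, standing above the slot's edge. The height I worked out, 79 mm, is about level with the tube top, where a button fully out would come out a few millimetres higher. Heights on the tube also came out about 2.5 mm low, so this neither proves nor rules out a full 8 mm rise.

**Grey leg:** I never went near it, and by eye it looks the same before and after. A pixel comparison there gave a small difference of about 5 levels out of 255, which I put down to noise or shadow but did not trace.

**Robot:** The force reading was near zero after I let go. The clock read about 6.8 s when I began the last checks, and the few pictures after that add well under a second.

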